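# Book out the heavier of two jars

### The job

Wake the stock terminal by pressing its round key and then its bar-shaped key, one at a time, each fully down and let go again. Then lift the two look-alike lidded jars in turn, a good 5 cm clear of the bench, to feel which is heavier; stand the lighter one back upright where it stood, and finish holding the heavier one in the gripper, still and upright, centred over the terminal's glass reader window with its underside about 7 cm above the glass, touching nothing but the gripper. Do not knock the jars over, and leave the cork, the amber jar and the felt marker where they are.

Things in the scene. Friction and masses are not known exactly. Their poses are not given: they have to be found in the camera images.
- terminal: stock terminal, a grey flat console fixed to the bench, 150 (x) x 200 (y) mm, its top face at z 36 mm. Origin: centre of its underside; -x is the edge with the keys (towards the robot), z up. In its frame the round key stands at x -47, y +50 mm, the bar key at x -47, y -35 mm, the window's centre at x +28, y 0 mm
- key_round_top (a point): centre of the top of the round key (black, 28 mm in diameter, 10 mm proud of the console, so at z 46 mm), left of the bar key as the robot sees it; pressed straight down
- key_round (a joint): travel of the round key: 0 up, 0.006 m fully down; a spring brings it back up. It starts to move at 1 N and is fully down at 5 N
- key_bar_top (a point): centre of the top of the bar-shaped key (black, 28 x 62 mm, long side along the console's y, 10 mm proud of the console, so at z 46 mm); pressed straight down
- key_bar (a joint): travel of the bar-shaped key: 0 up, 0.006 m fully down; a spring brings it back up. It starts to move at 1 N and is fully down at 5 N
- reader_window (a point): centre of the upper face of the glass reader window (pale grey glass, 70 x 90 mm, in an aluminium frame that stands 2 mm higher than the glass), at z 37 mm on the console's rear part; its axes are the terminal's
- jar_a: closed clear jar with a cream ribbed screw lid, a solid rigid piece 78 mm high; body 58 mm in diameter up to z 62 mm, lid 56 mm in diameter from z 62 to 78 mm; take it round the lid from above at any yaw, 15 to 25 N of grip is plenty. Origin: centre of its underside, z up. It looks just like the other jar; one of the two weighs 0.38 to 0.52 kg, the other 0.15 to 0.21 kg, and only lifting tells which
- jar_b: closed clear jar with a cream ribbed screw lid, a solid rigid piece 78 mm high; body 58 mm in diameter up to z 62 mm, lid 56 mm in diameter from z 62 to 78 mm; take it round the lid from above at any yaw, 15 to 25 N of grip is plenty. Origin: centre of its underside, z up. It looks just like the other jar; one of the two weighs 0.38 to 0.52 kg, the other 0.15 to 0.21 kg, and only lifting tells which
- cork: loose cork stopper, 34 mm in diameter, 30 mm high, origin at the centre of its underside; a bystander
- amber_jar: loose open amber jar, 57 mm in diameter, 62 mm high, origin at the centre of its underside; a bystander behind the lidded jars, under the extractor hoods, whose lower edges hang about 0.41 m over the bench from x 0.58 m on
- felt_marker: loose fat felt marker lying on the bench, 110 mm long, 20 mm thick, origin at the centre of its underside; a bystander
Mind the look-alikes: they are no part of the job. Leave any black or red look-alike of the jar_a alone.

How it is judged:
On the way, in this order (a step that is already met when the one before it is completed fails the run):
1. the round key is pressed down, the bar key being up (value of joint key_round above 0.0045 m and value of joint key_bar below 0.002 m), for 0.04 s.
2. then the bar key is pressed down, the round key being up again (value of joint key_bar above 0.0045 m and value of joint key_round below 0.002 m), for 0.04 s.
3. the lighter jar has been lifted in the gripper, more than 3 cm clear of the bench (the heavier may be lifted before it too) (height (world z) of jar_a above 0.03 m and contact force between jar_a and the fingers above 1 N), for 0.2 s.
4. after that the heavier jar is lifted in the gripper, more than 3 cm, the lighter one standing on the bench (height (world z) of jar_b above 0.03 m and contact force between jar_b and the fingers above 1 N and height (world z) of jar_a below 0.01 m), for 0.2 s.
At the end, for the whole second after the job is handed in: Heavier jar held still, upright within 0.2 rad, within 30 mm of the window centre, underside 30 to 120 mm above the glass, touching only the gripper; lighter jar upright on the bench within 60 mm of its start, let go; both keys up; bystanders within 30 mm of their starts (horizontal distance between jar_b and reader_window below 0.03 m and z of jar_b in the frame of reader_window between 0.03 and 0.12 m and angle between jar_b's own z axis and vertical below 0.2 rad and linear speed of jar_b below 0.03 m/s and contact force between jar_b and the fingers above 1 N and contact force between jar_b and terminal below 0.1 N and height (world z) of jar_a below 0.008 m and angle between jar_a's own z axis and vertical below 0.1 rad and distance of jar_a from where it was at the start of the episode below 0.06 m and linear speed of jar_a below 0.02 m/s and contact force between jar_a and the arm below 0.1 N and contact force between jar_a and the fingers below 0.1 N and contact force between jar_b and jar_a below 0.1 N and value of joint each of key_round, key_bar below 0.002 m and distance of each of cork, amber_jar, felt_marker from where it was at the start of the episode below 0.03 m); the arm keeps its last pose, push and grip.
It fails at once if a jar is tipped by more than 0.6 rad (angle between any of jar_b, jar_a's own z axis and vertical above 0.6 rad).
It fails at once if both keys are down at once (value of joint each of key_round, key_bar above 0.003 m).
It fails at once if cork, amber jar or marker is moved by more than 30 mm (distance of any of cork, amber_jar, felt_marker from where it was at the start of the episode above 0.03 m).
It also fails if it takes over 72 s, if anything falls off the work surface, if the arm or the gripper's body presses on something with over 40 N, if the wrist force passes 120 N, or if a joint passes its speed limit or range.

### The arm

A 6-joint arm with a two-finger parallel gripper is mounted at the origin on the work surface; the furniture and walls round the work are solid. World frame = base frame: x ahead of the robot, y to its left, z up, the work surface at z = 0. Lengths are in m, angles in rad, forces in N, time in s.
With the tool pointing down it reaches from about 0.35 to 0.975 m from the base axis. Payload 4.9 kg.
Tool frame: the origin (TCP) lies midway between the tips of the shut fingers; the grasp point (between the pads) lies 19 mm behind it; z points along the fingers, y is the direction in which the jaws open and shut (so a half turn about z gives the same grasp; the last joint's range is limited). The gripper opens to 85 mm and grips with 20 to 120 N. Pads are 22 mm wide; open, the fingers measure 114 mm over their backs; the gripper's body (76 mm by 85 mm) begins 54 mm behind the grasp point. The pads swing forward as they close: fully open they stand 13 mm farther back than shut.
Start: joints at [-1.357, 0.053, 1.613, -0, 1.476, -0.119], TCP at [0.204, -0.591, 0.231] pointing down, gripper open.
Joint ranges: [-3.01, 3.01], [-1.01, 2.22], [0.06, 2.58], [-1.02, 4.17], [0.09, 2.62], [-3.14, 3.14]. Speed limits (rad/s): [2.57, 2.57, 3.14, 3.14, 3.14, 3.14].

### API

Orientations are given as a unit quaternion [w, x, y, z].
In Python, from plant import manip gives the robot as it stands. The module is installed in compiled form; this text tells all that it offers.
- The arm moves only by the tool move_arm, never from a script. Its argument "rows" is a list of rows, each an object of numbers: "tx", "ty", "tz": the shift along the tool's x, y, z in m; "ax", "ay", "az": the turn, a rotation vector about the tool's x, y, z in degrees; "jaw": the closure in counts, from 0 (fully open) to 255 (shut). In form: [{"tx": .., "ty": .., "tz": .., "ax": .., "ay": .., "az": .., "jaw": ..}, ...]. A call has 1 to 12 rows; each row shifts and turns the pose as measured when the row begins, along the tool's axes as they then stand; what a row does not reach is not made up. A row lasts 1/10 s, in which the tool goes at most 50 mm and 8.59 degrees, less where a joint would pass 70% of its speed; a pose out of reach is approached as far as the arm can. A call with a gripper value outside its range is refused whole. The fingers move at their own pace and stop on an object; the grip force is fixed at half the most. Time passes only in rows, so rows that do not move let the fingers close. It gives the time, the measured TCP pose, the force and the opening at its end, in the units of the state.
- manip.state(): the state, without advancing time (a new reading comes with each control period).
- manip.grab_frame(name): name is "scene" or "top"; returns a dict with "color" (420x560x3 uint8, red, green, blue), "intrinsics" (3x3 intrinsics, pixels), "dist_coeffs" ([k1, k2, p1, p2, k3] as OpenCV has them; the pictures are not rectified), "R" (3x3) and "t" (3): a world point X has camera coordinates R X + t. Camera axes: x right, y down, z forward; pixel columns grow to the right and rows downward; lengths in m; the calibration is good to about 2 mm. A picture is of the moment at which its call begins. There is no depth.
- manip.job_done(): hands the job in, once; it reports no verdict.
The state is a dict: "time": time; "joint_pos": joint angles; "joint_vel": joint speeds; "joint_efforts": joint torques, N m; "tool_pos": TCP position; "tool_rot": TCP orientation; "contact_force": force on the tool from outside, world axes, zero at the start; "ft_torque": the same for the moment, N m; "gripper_width": opening from 0.0 (shut) to 1.0 (fully open).
Only numpy, scipy, OpenCV 4.12 (cv2) and the standard library are available. Lean on these libraries where they do the work, as an engineer would, in place of code of your own. Each camera call takes 0.05 s, during which the arm holds its last target.

## Working session

There is one attempt and no reset: what is moved stays moved. The work goes in short steps, Python scripts to look and compute and a tool call to move; the robot and the scene stay as the last step left them, time stands still between calls to the robot, and variables do not carry over. Pictures are saved under pics/ and viewed, and the job is handed in when it is done.

Besides the shell and the picture viewer there is one more tool, called as name([rows], argument=value, ...), one row to a line, values as JSON. move_arm: Moves the arm, as the interface text tells. Its arguments: {"type":"object","properties":{"rows":{"type":"array"}},"required":["rows"]}

```bash
mkdir -p pics; python3 - <<'E'
from plant import manip
import cv2
s=manip.state()
for k,v in s.items(): print(k,v)
for n in("scene","top"):
    f=manip.grab_frame(n); cv2.imwrite(f"pics/{n}0.png",cv2.cvtColor(f["color"],cv2.COLOR_RGB2BGR))
    print(n,f["intrinsics"],f["dist_coeffs"],f["R"],f["t"])
E
```

```text
time 0.0
joint_pos [-1.35700138e+00  5.33507408e-02  1.61426854e+00  6.79299749e-06
  1.47601200e+00 -1.18988370e-01]
joint_vel [ 0.00036713 -0.00034527 -0.00038211  0.00125619  0.00172697  0.00085576]
joint_efforts [ 1.57390873e-04 -3.93684912e+01 -3.70175242e+01 -8.83266648e-05
  7.11389715e-03  6.76430176e-06]
tool_pos [ 0.20404943 -0.59010193  0.23008203]
tool_rot [-1.01832821e-03  9.86188359e-01  1.65624522e-01 -4.49235689e-05]
contact_force [ 1.10872326 -0.21080086 -0.13866068]
ft_torque [0.02740071 0.02510584 0.02042086]
gripper_width 1.001291876364385
scene [[482.75894319   0.         285.96638886]
 [  0.         482.75894319 212.80399545]
 [  0.           0.           1.        ]] [-0.01322302  0.          0.          0.          0.        ] [[-0.85894466 -0.5117892   0.01690803]
 [-0.28997985  0.45893308 -0.83981672]
 [ 0.42204947 -0.72625907 -0.54260667]] [0.44881075 0.17528384 0.8467858 ]
top [[430.1819626    0.         282.57897237]
 [  0.         430.1819626  211.15423743]
 [  0.           0.           1.        ]] [0.01298404 0.         0.         0.         0.        ] [[-0.02142431 -0.99975068 -0.00629063]
 [-0.98638384  0.02216323 -0.16295924]
 [ 0.16305804  0.00271368 -0.98661275]] [0.01741252 0.52283478 0.85022081]
```

View pics/scene0.png

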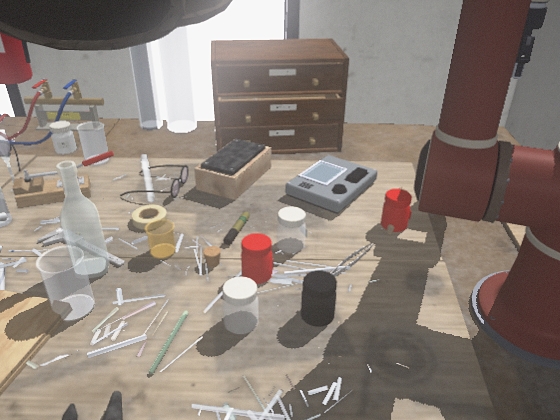

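View pics/top0.png

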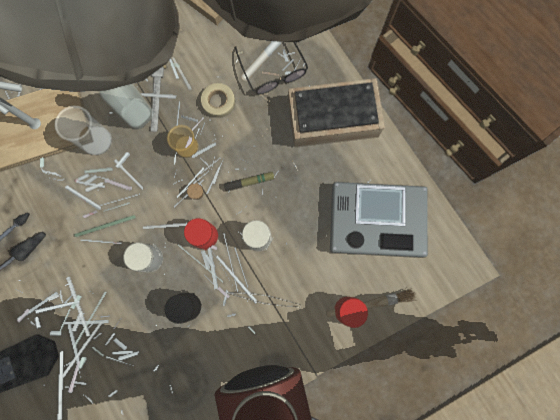

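Candidates for the jars in the top view are the cream lids at (138,257) and (256,235). The look-alikes are red (201,233), black (182,306) and the red brush pot (352,312). Keys are round (355,240) and bar (397,242). I'll check with close crops.

```bash
cat > h.py <<'E'
import numpy as np,cv2
from plant import manip
def ray(f,uv,z):
    K,d,R,t=[np.asarray(f[k],float) for k in("intrinsics","dist_coeffs","R","t")]
    p=cv2.undistortPoints(np.array([[uv]],float),K,d)[0,0]
    D=R.T@np.array([p[0],p[1],1]); C=-R.T@t
    return C+D*(z-C[2])/D[2]
def proj(f,X):
    K,d,R,t=[np.asarray(f[k],float) for k in("intrinsics","dist_coeffs","R","t")]
    return cv2.projectPoints(np.array(X,float).reshape(-1,3),cv2.Rodrigues(R)[0],t,K,d)[0].reshape(-1,2)
E
python3 - <<'E'
from h import *
f=manip.grab_frame("top")
np.save
c=cv2.cvtColor(f["color"],cv2.COLOR_RGB2BGR)
a=cv2.resize(c[200:330,100:300],None,fx=4,fy=4,interpolation=2);b=cv2.resize(c[170:270,320:440],None,fx=6,fy=6,interpolation=2)
cv2.imwrite("pics/ca.png",a);cv2.imwrite("pics/cb.png",b)
g=c.astype(int)
m=((g.min(2)>150)).astype(np.uint8)
for (u,v) in((138,257),(256,235)):
    w=np.zeros_like(m);w[v-22:v+22,u-22:u+22]=1
    n,l,st,ce=cv2.connectedComponentsWithStats(m*w)
    i=1+np.argmax(st[1:,4]);print(st[i],ce[i],ray(f,ce[i],.078))
for n,uv,z in(("round",(355,240),.046),("bar",(397,242),.046),("cork",(195,190),.03),("amber",(182,140),.062),("marker",(248,181),.02),("red",(201,232),.078),("black",(183,306),.078),("red2",(352,312),.07)): print(n,ray(f,uv,z).round(3))
E
```

```text
[124 243  28  28 606] [137.60561056 256.36633663] [0.43385625 0.29194307 0.078     ]
[243 221  29  27 594] [256.27777778 233.84511785] [0.47300729 0.05880076 0.078     ]
round [ 0.46  -0.141  0.046]
bar [ 0.454 -0.226  0.046]
cork [0.575 0.191 0.03 ]
amber [0.675 0.213 0.062]
marker [0.594 0.079 0.02 ]
red [0.479 0.168 0.078]
black [0.337 0.201 0.078]
red2 [ 0.318 -0.124  0.07 ]
```

View pics/ca.png

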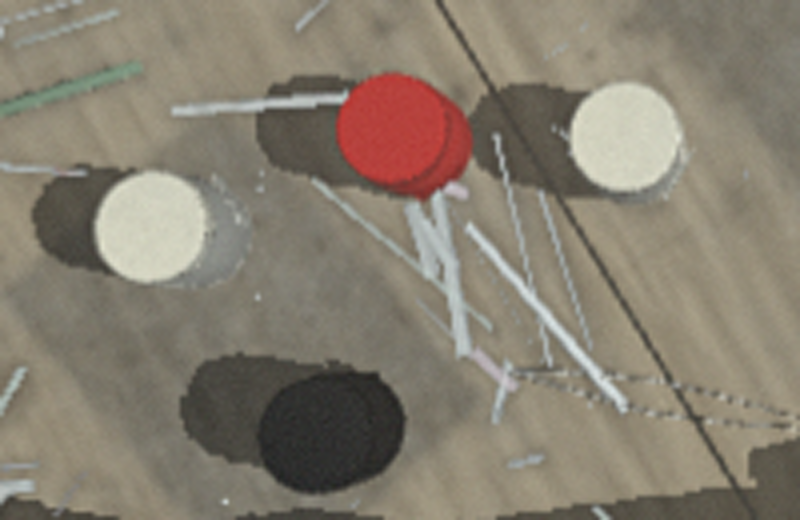

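View pics/cb.png

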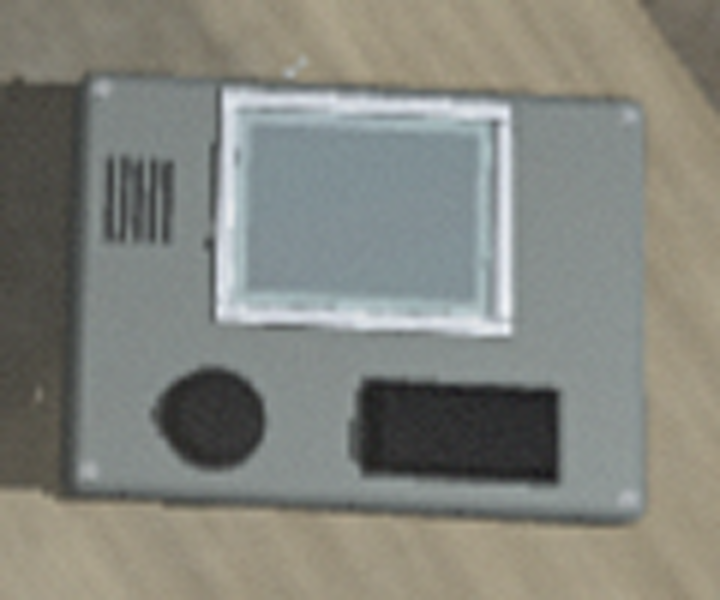

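The crops confirm two cream-lidded jars at (137.5,256.4) and (256.2,233.9), the round key at (355.5,239.6), the bar key at (396.2,241.9) and the window at (380.5,205). I'll cross-check these with the scene camera.

```bash
python3 - <<'E'
from h import *
f=manip.grab_frame("top")
g=manip.grab_frame("scene")
r=ray(f,(355.5,239.6),.046);b=ray(f,(396.2,241.9),.046);w=ray(f,(380.5,205),.037)
print(r,b,w)
src=np.array([[-.047,.05],[-.047,-.035],[.028,0]]);dst=np.array([r[:2],b[:2],w[:2]])
a=src-src.mean(0);d=dst-dst.mean(0)
H=a.T@d;yaw=np.arctan2(H[0,1]-H[1,0],H[0,0]+H[1,1])
R=np.array([[np.cos(yaw),-np.sin(yaw)],[np.sin(yaw),np.cos(yaw)]])
o=dst.mean(0)-R@src.mean(0)
fit=src@R.T+o
print("yaw",np.degrees(yaw),"o",o,"fit",fit.round(4),"res mm",((fit-dst)*1000).round(1))
P=[[*fit[0],.046],[*fit[1],.046],[*fit[2],.037],[.434,.292,.078],[.473,.059,.078]]
for cx in(-.075,.075):
  for cy in(-.1,.1): P.append([*(R@[cx,cy]+o),.036])
th=np.linspace(0,6.28,40)
im=cv2.cvtColor(g["color"],cv2.COLOR_RGB2BGR);im=cv2.resize(im,None,fx=3,fy=3,interpolation=2)
for p in proj(g,P): cv2.circle(im,tuple((p*3+1).astype(int)),3,(255,0,255),-1)
for x,y in((.434,.292),(.473,.059)):
  for z,rad in((.078,.028),(0,.029)):
    for p in proj(g,np.c_[x+rad*np.cos(th),y+rad*np.sin(th),0*th+z]): cv2.circle(im,tuple((p*3+1).astype(int)),1,(0,255,0),-1)
cv2.imwrite("pics/chk.png",im[440:1020,560:1160])
E
```

```text
[ 0.46033113 -0.14179845  0.046     ] [ 0.45383736 -0.22439189  0.046     ] [ 0.53251237 -0.19900625  0.037     ]
yaw -5.3889065785098165 o [ 0.50366014 -0.19544291] fit [[ 0.4616 -0.1412]
 [ 0.4536 -0.2259]
 [ 0.5315 -0.1981]] res mm [[ 1.2  0.5]
 [-0.3 -1.5]
 [-1.   0.9]]
```

View pics/chk.png

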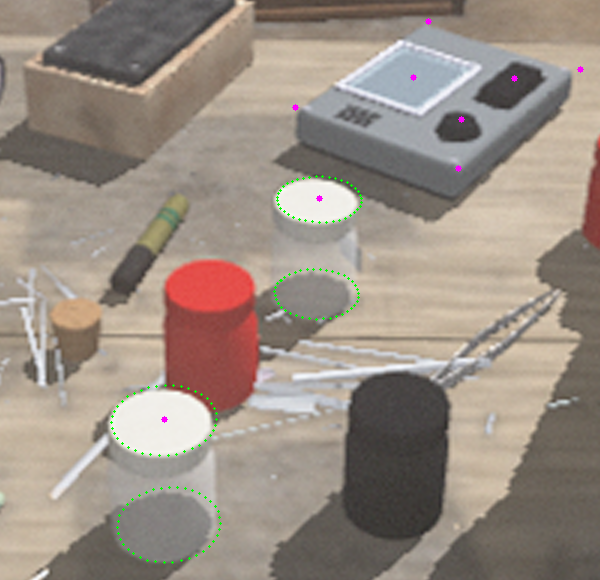

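Marks land on the keys, the window and both lids in the scene view, within about 3 mm. Moving to above the round key with the jaws shut.

move_arm([
  {"tx":0.02,"ty":-0.018,"jaw":255},
  {"tx":0.035,"ty":-0.031,"tz":0.008,"jaw":255},
  {"tx":0.035,"ty":-0.031,"tz":0.01,"jaw":255},
  {"tx":0.035,"ty":-0.031,"tz":0.01,"jaw":255},
  {"tx":0.035,"ty":-0.031,"tz":0.01,"jaw":255},
  {"tx":0.035,"ty":-0.031,"tz":0.01,"jaw":255},
  {"tx":0.035,"ty":-0.031,"tz":0.01,"jaw":255},
  {"tx":0.035,"ty":-0.031,"tz":0.01,"jaw":255},
  {"tx":0.035,"ty":-0.031,"tz":0.01,"jaw":255},
  {"tx":0.035,"ty":-0.031,"tz":0.01,"jaw":255},
  {"tx":0.02,"ty":-0.018,"jaw":255},
  {"jaw":255},
])

```text
schema error: expected keys tx, ty, tz, ax, ay, az, jaw
```

```bash
cat >> h.py <<'E'
from scipy.spatial.transform import Rotation as Ro
def to(x,y,z,yaw=None):
    s=manip.state();q=np.array(s["tool_rot"]);Rm=Ro.from_quat(q[[1,2,3,0]]).as_matrix()
    p=np.array(s["tool_pos"]);d=np.array([x,y,z])-p
    y0=np.degrees(np.arctan2(Rm[1,0],Rm[0,0]))
    if yaw is None: yaw=y0
    c,sn=np.cos(np.radians(yaw)),np.sin(np.radians(yaw))
    Rd=np.array([[c,sn,0],[sn,-c,0],[0,0,-1]])
    rv=np.degrees(Ro.from_matrix(Rm.T@Rd).as_rotvec())
    print("t",round(s["time"],2),"pos",p.round(4),"yaw",y0.round(2),"shift(tool now)",(Rm.T@d).round(4),"shift(tool after turn)",(Rd.T@d).round(4),"turn",rv.round(2),"F",np.round(s["contact_force"],2),"w",round(s["gripper_width"],3),"j6",round(s["joint_pos"][5],2))
E
python3 -c "
from h import *
to(.461,-.1415,.06)"
```

```text
t 0.25 pos [ 0.2041 -0.5904  0.2307] yaw 19.07 shift(tool now) [ 0.3895 -0.3402  0.1711] shift(tool after turn) [ 0.3895 -0.3404  0.1707] turn [-0.05 -0.01  0.  ] F [-0.7   0.28 -0.07] w 0.997 j6 -0.12
```

All keys are required in every row.

move_arm([
  {"tx":0.02,"ty":-0.018,"tz":0,"ax":0,"ay":0,"az":0,"jaw":255},
  {"tx":0.035,"ty":-0.031,"tz":0.008,"ax":0,"ay":0,"az":0,"jaw":255},
  {"tx":0.035,"ty":-0.031,"tz":0.01,"ax":0,"ay":0,"az":0,"jaw":255},
  {"tx":0.035,"ty":-0.031,"tz":0.01,"ax":0,"ay":0,"az":0,"jaw":255},
  {"tx":0.035,"ty":-0.031,"tz":0.01,"ax":0,"ay":0,"az":0,"jaw":255},
  {"tx":0.035,"ty":-0.031,"tz":0.01,"ax":0,"ay":0,"az":0,"jaw":255},
  {"tx":0.035,"ty":-0.031,"tz":0.01,"ax":0,"ay":0,"az":0,"jaw":255},
  {"tx":0.035,"ty":-0.031,"tz":0.01,"ax":0,"ay":0,"az":0,"jaw":255},
  {"tx":0.035,"ty":-0.031,"tz":0.01,"ax":0,"ay":0,"az":0,"jaw":255},
  {"tx":0.035,"ty":-0.031,"tz":0.01,"ax":0,"ay":0,"az":0,"jaw":255},
  {"tx":0.02,"ty":-0.018,"tz":0,"ax":0,"ay":0,"az":0,"jaw":255},
  {"tx":0,"ty":0,"tz":0,"ax":0,"ay":0,"az":0,"jaw":255},
])

```text
time: 1.45
tool_pos: [0.4437, -0.1633, 0.1384]
tool_rot: [0.002, 0.987, 0.163, 0.001]
contact_force: [-0.8, -0.3, 1.8]
gripper_width: 0.002
```

```bash
python3 -c "
from h import *
to(.461,-.1415,.06)"
```

```text
t 1.45 pos [ 0.4437 -0.1633  0.1384] yaw 18.78 shift(tool now) [ 0.0233 -0.0153  0.0784] shift(tool after turn) [ 0.0234 -0.015   0.0784] turn [ 0.2  -0.06 -0.  ] F [-0.78 -0.3   1.83] w 0.002 j6 0.73
```

move_arm([
  {"tx":0.0234,"ty":-0.015,"tz":0.03,"ax":0.2,"ay":0,"az":0,"jaw":255},
  {"tx":0,"ty":0,"tz":0.03,"ax":0,"ay":0,"az":0,"jaw":255},
  {"tx":0,"ty":0,"tz":0.015,"ax":0,"ay":0,"az":0,"jaw":255},
  {"tx":0,"ty":0,"tz":0,"ax":0,"ay":0,"az":0,"jaw":255},
  {"tx":0,"ty":0,"tz":0,"ax":0,"ay":0,"az":0,"jaw":255},
])

```text
time: 1.95
tool_pos: [0.4628, -0.1433, 0.0634]
tool_rot: [0.002, 0.987, 0.164, 0.002]
contact_force: [0.6, -1.0, -0.7]
gripper_width: -0.001
```

```bash
python3 -c "
from h import *
to(.461,-.1415,.046)
for n in('top','scene'):
  f=manip.grab_frame(n);c=cv2.cvtColor(f['color'],cv2.COLOR_RGB2BGR)
  x,y=proj(f,[.461,-.1415,.05])[0].astype(int)
  cv2.imwrite('pics/k1%s.png'%n,cv2.resize(c[max(0,y-50):y+50,x-50:x+50],None,fx=5,fy=5,interpolation=2))
"
```

```text
t 1.95 pos [ 0.4628 -0.1433  0.0634] yaw 18.83 shift(tool now) [-0.0012 -0.0024  0.0174] shift(tool after turn) [-0.0011 -0.0023  0.0174] turn [ 0.27 -0.18 -0.  ] F [ 0.61 -1.03 -0.67] w -0.001 j6 0.79
```

View pics/k1scene.png

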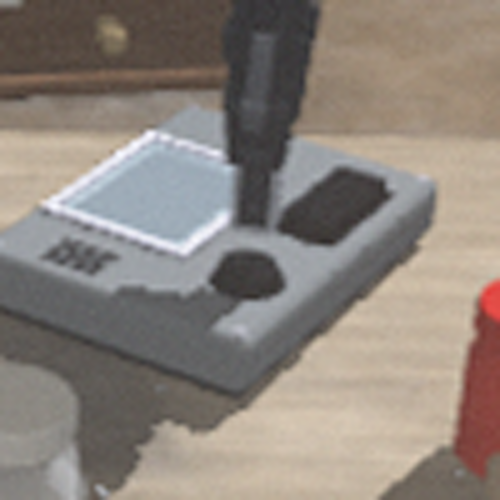

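View pics/k1top.png

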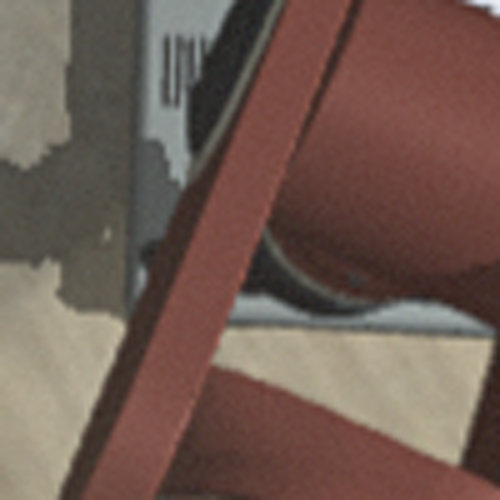

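```bash
python3 -c "
from h import *
g=manip.grab_frame('scene')
x,y=proj(g,[.461,-.1415,.05])[0].astype(int);x0,y0=x-50,y-50
print((proj(g,[manip.state()['tool_pos'],[.461,-.1415,.046],[.4536,-.2259,.046],[.5315,-.1981,.037]])-[x0,y0])*5+2)
for uv,z in (((248,265),.046),((336,200),.046),((250,225),.0634),((150,193),.037)): print(ray(g,((uv[0]-2)/5+x0,(uv[1]-2)/5+y0),z))
"
```

```text
[[253.70418592 224.47508603]
 [253.6035569  262.39647013]
 [341.68090137 194.03666779]
 [172.27712029 192.37467916]]
[ 0.46214943 -0.13788891  0.046     ]
[ 0.45345175 -0.21871571  0.046     ]
[ 0.46539773 -0.14375438  0.0634    ]
[ 0.54051701 -0.19154934  0.037     ]
```

move_arm([
  {"tx":-0.001,"ty":-0.004,"tz":0.008,"ax":0.2,"ay":-0.1,"az":0,"jaw":255},
  {"tx":0,"ty":0,"tz":0.006,"ax":0,"ay":0,"az":0,"jaw":255},
  {"tx":0,"ty":0,"tz":0.004,"ax":0,"ay":0,"az":0,"jaw":255},
  {"tx":0,"ty":0,"tz":0.003,"ax":0,"ay":0,"az":0,"jaw":255},
])

```text
time: 2.5
tool_pos: [0.4629, -0.1412, 0.0448]
tool_rot: [0.003, 0.987, 0.163, 0.004]
contact_force: [-0.3, 1.1, 2.3]
gripper_width: -0.002
```

move_arm([
  {"tx":0,"ty":0,"tz":0.004,"ax":0,"ay":0,"az":0,"jaw":255},
  {"tx":0,"ty":0,"tz":0.004,"ax":0,"ay":0,"az":0,"jaw":255},
])

```text
time: 2.7
tool_pos: [0.4631, -0.1414, 0.0392]
tool_rot: [0.002, 0.987, 0.163, 0.003]
contact_force: [-16.6, 6.4, 37.5]
gripper_width: 0.001
```

move_arm([
  {"tx":0,"ty":0,"tz":0,"ax":0,"ay":0,"az":0,"jaw":255},
])

```text
time: 2.8
tool_pos: [0.4636, -0.1415, 0.0407]
tool_rot: [0.002, 0.987, 0.163, 0.002]
contact_force: [-2.4, 1.2, 3.6]
gripper_width: -0.002
```

move_arm([
  {"tx":0,"ty":0,"tz":0.002,"ax":0,"ay":0,"az":0,"jaw":255},
  {"tx":0,"ty":0,"tz":0.001,"ax":0,"ay":0,"az":0,"jaw":255},
])

```text
time: 3.0
tool_pos: [0.4639, -0.1416, 0.0399]
tool_rot: [0.001, 0.987, 0.164, 0.002]
contact_force: [-6.3, 1.4, 10.4]
gripper_width: 0.002
```

move_arm([
  {"tx":0,"ty":0,"tz":-0.015,"ax":0,"ay":0,"az":0,"jaw":255},
  {"tx":0,"ty":0,"tz":-0.02,"ax":0,"ay":0,"az":0,"jaw":255},
  {"tx":0,"ty":0,"tz":0,"ax":0,"ay":0,"az":0,"jaw":255},
])

```text
time: 3.3
tool_pos: [0.4643, -0.1418, 0.0755]
tool_rot: [0.002, 0.986, 0.164, 0.002]
contact_force: [1.4, -0.3, 1.0]
gripper_width: 0.003
```

```bash
python3 -c "
from h import *
to(.454,-.2225,.055)"
```

```text
t 3.3 pos [ 0.4643 -0.1418  0.0755] yaw 18.86 shift(tool now) [-0.0359  0.073   0.0207] shift(tool after turn) [-0.0359  0.0731  0.0205] turn [ 0.24 -0.19 -0.  ] F [ 1.43 -0.35  0.99] w 0.003 j6 0.79
```

move_arm([
  {"tx":-0.018,"ty":0.036,"tz":0,"ax":0.2,"ay":-0.1,"az":0,"jaw":255},
  {"tx":-0.018,"ty":0.037,"tz":0,"ax":0,"ay":0,"az":0,"jaw":255},
  {"tx":0,"ty":0,"tz":0,"ax":0,"ay":0,"az":0,"jaw":255},
  {"tx":0,"ty":0,"tz":0,"ax":0,"ay":0,"az":0,"jaw":255},
])

```text
time: 3.7
tool_pos: [0.4533, -0.2236, 0.0723]
tool_rot: [-0.0, 0.986, 0.165, 0.001]
contact_force: [-0.0, 0.3, 0.3]
gripper_width: 0.001
```

```bash
python3 -c "
from h import *
to(.454,-.2225,.050)"
```

```text
t 3.7 pos [ 0.4533 -0.2236  0.0723] yaw 19.0 shift(tool now) [ 0.001  -0.0008  0.0223] shift(tool after turn) [ 0.001  -0.0008  0.0223] turn [-0.03 -0.08  0.  ] F [-0.01  0.26  0.33] w 0.001 j6 0.63
```

move_arm([
  {"tx":0.001,"ty":-0.001,"tz":0.013,"ax":0,"ay":0,"az":0,"jaw":255},
  {"tx":0,"ty":0,"tz":0.008,"ax":0,"ay":0,"az":0,"jaw":255},
  {"tx":0,"ty":0,"tz":0.003,"ax":0,"ay":0,"az":0,"jaw":255},
  {"tx":0,"ty":0,"tz":0.003,"ax":0,"ay":0,"az":0,"jaw":255},
  {"tx":0,"ty":0,"tz":0.003,"ax":0,"ay":0,"az":0,"jaw":255},
])

```text
time: 4.2
tool_pos: [0.4536, -0.2197, 0.0395]
tool_rot: [-0.001, 0.986, 0.167, -0.001]
contact_force: [-10.9, 3.7, 27.2]
gripper_width: 0.005
```

move_arm([
  {"tx":0,"ty":0,"tz":0.001,"ax":0,"ay":0,"az":0,"jaw":255},
  {"tx":0,"ty":0,"tz":0.001,"ax":0,"ay":0,"az":0,"jaw":255},
])

```text
time: 4.4
tool_pos: [0.4536, -0.2197, 0.04]
tool_rot: [-0.001, 0.986, 0.168, -0.003]
contact_force: [-3.9, 0.1, 6.1]
gripper_width: -0.002
```

move_arm([
  {"tx":0,"ty":0,"tz":-0.02,"ax":0,"ay":0,"az":0,"jaw":255},
  {"tx":0,"ty":0,"tz":-0.045,"ax":0,"ay":0,"az":0,"jaw":255},
  {"tx":0,"ty":0,"tz":-0.045,"ax":0,"ay":0,"az":0,"jaw":255},
  {"tx":0,"ty":0,"tz":0,"ax":0,"ay":0,"az":0,"jaw":0},
])

```text
time: 4.8
tool_pos: [0.4535, -0.2173, 0.1518]
tool_rot: [-0.003, 0.986, 0.169, -0.003]
contact_force: [0.7, -1.4, 0.3]
gripper_width: 0.155
```

```bash
python3 -c "
from h import *
to(.473,.059,.15);to(.473,.059,.15,60)"
```

```text
t 4.8 pos [ 0.4535 -0.2173  0.1518] yaw 19.43 shift(tool now) [ 0.1103 -0.2541  0.0031] shift(tool after turn) [ 0.1103 -0.2541  0.0018] turn [-0.43  0.33 -0.  ] F [ 0.73 -1.43  0.32] w 0.155 j6 0.64
t 4.8 pos [ 0.4535 -0.2173  0.1518] yaw 19.43 shift(tool now) [ 0.1103 -0.2541  0.0031] shift(tool after turn) [ 0.249  -0.1213  0.0018] turn [ -0.53   0.16 -40.57] F [ 0.73 -1.43  0.32] w 0.155 j6 0.64
```

move_arm([
  {"tx":0,"ty":0,"tz":0,"ax":-0.3,"ay":0.1,"az":-8.2,"jaw":0},
  {"tx":0,"ty":0,"tz":0,"ax":0,"ay":0,"az":-8.2,"jaw":0},
  {"tx":0,"ty":0,"tz":0,"ax":0,"ay":0,"az":-8.2,"jaw":0},
  {"tx":0,"ty":0,"tz":0,"ax":0,"ay":0,"az":-8.2,"jaw":0},
  {"tx":0,"ty":0,"tz":0,"ax":0,"ay":0,"az":-8.2,"jaw":0},
  {"tx":0.04,"ty":-0.02,"tz":0,"ax":0,"ay":0,"az":0,"jaw":0},
  {"tx":0.04,"ty":-0.02,"tz":0,"ax":0,"ay":0,"az":0,"jaw":0},
  {"tx":0.04,"ty":-0.02,"tz":0,"ax":0,"ay":0,"az":0,"jaw":0},
  {"tx":0.04,"ty":-0.02,"tz":0,"ax":0,"ay":0,"az":0,"jaw":0},
  {"tx":0.04,"ty":-0.02,"tz":0,"ax":0,"ay":0,"az":0,"jaw":0},
  {"tx":0,"ty":0,"tz":0,"ax":0,"ay":0,"az":0,"jaw":0},
])

```text
time: 5.9
tool_pos: [0.457, 0.0178, 0.1467]
tool_rot: [-0.005, 0.856, 0.516, -0.0]
contact_force: [0.3, 0.4, -0.6]
gripper_width: 1.0
```

```bash
python3 -c "
from h import *
to(.473,.059,.15,60)"
```

```text
t 5.9 pos [0.457  0.0178 0.1467] yaw 62.17 shift(tool now) [ 0.0439 -0.0051 -0.0031] shift(tool after turn) [ 0.0436 -0.0067 -0.0033] turn [-0.46 -0.24  2.17] F [ 0.31  0.39 -0.6 ] w 1.0 j6 0.36
```

move_arm([
  {"tx":0.022,"ty":-0.003,"tz":0,"ax":-0.4,"ay":-0.2,"az":0,"jaw":0},
  {"tx":0.021,"ty":-0.002,"tz":0,"ax":0,"ay":0,"az":0,"jaw":0},
  {"tx":0,"ty":0,"tz":0,"ax":0,"ay":0,"az":0,"jaw":0},
  {"tx":0,"ty":0,"tz":0,"ax":0,"ay":0,"az":0,"jaw":0},
])

```text
time: 6.3
tool_pos: [0.4713, 0.0601, 0.1438]
tool_rot: [-0.001, 0.855, 0.518, -0.002]
contact_force: [0.5, -0.8, -0.9]
gripper_width: 0.998
```

```bash
python3 -c "
from h import *
to(.473,.059,.05)
g=manip.grab_frame('scene');cv2.imwrite('pics/j1.png',cv2.resize(cv2.cvtColor(g['color'],cv2.COLOR_RGB2BGR)[120:300,180:400],None,fx=3,fy=3))"
```

```text
t 6.3 pos [0.4713 0.0601 0.1438] yaw 62.41 shift(tool now) [-0.      0.0024  0.0938] shift(tool after turn) [-0.0002  0.002   0.0938] turn [-0.21  0.08 -0.  ] F [ 0.47 -0.8  -0.9 ] w 0.998 j6 0.45
```

View pics/j1.png

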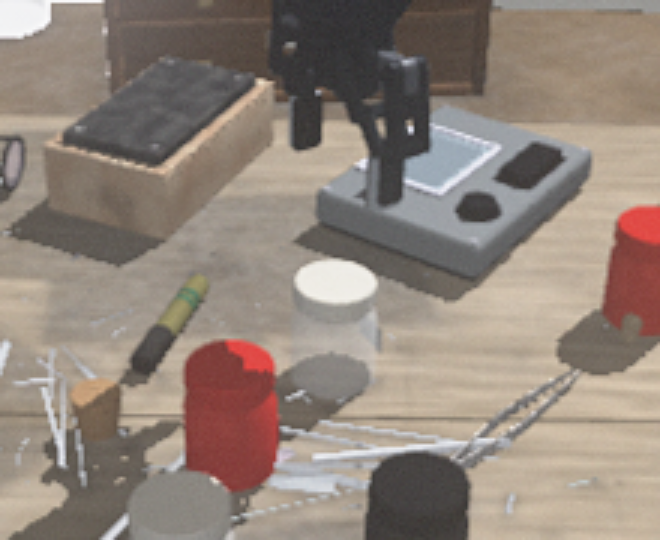

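The open jaws are centred over the right jar, lid at about (336,283) in the crop. Descending.

move_arm([
  {"tx":0,"ty":0.001,"tz":0.03,"ax":-0.2,"ay":0,"az":0,"jaw":0},
  {"tx":0,"ty":0.001,"tz":0.03,"ax":0,"ay":0,"az":0,"jaw":0},
  {"tx":0,"ty":0,"tz":0.02,"ax":0,"ay":0,"az":0,"jaw":0},
  {"tx":0,"ty":0,"tz":0.008,"ax":0,"ay":0,"az":0,"jaw":0},
  {"tx":0,"ty":0,"tz":0,"ax":0,"ay":0,"az":0,"jaw":0},
])

```text
time: 6.85
tool_pos: [0.4736, 0.0535, 0.0541]
tool_rot: [0.002, 0.857, 0.515, 0.0]
contact_force: [-0.8, 0.1, 0.1]
gripper_width: 0.996
```

```bash
python3 -c "
from h import *
to(.473,.059,.05)
g=manip.grab_frame('scene');cv2.imwrite('pics/j2.png',cv2.resize(cv2.cvtColor(g['color'],cv2.COLOR_RGB2BGR)[150:290,210:370],None,fx=4,fy=4))"
```

```text
t 6.85 pos [0.4736 0.0535 0.0541] yaw 61.98 shift(tool now) [ 0.0045 -0.0031  0.0041] shift(tool after turn) [ 0.0045 -0.0031  0.0041] turn [0.19 0.05 0.  ] F [-0.78  0.1   0.06] w 0.996 j6 0.45
```

View pics/j2.png

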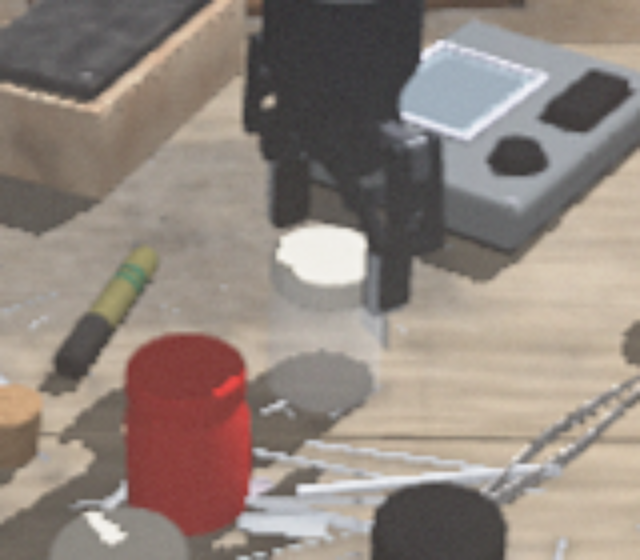

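The fingers straddle the lid; I'll correct the 5 mm lateral offset, go slightly lower and grip.

move_arm([
  {"tx":0.005,"ty":-0.003,"tz":0.003,"ax":0.1,"ay":0,"az":0,"jaw":0},
  {"tx":0,"ty":0,"tz":0,"ax":0,"ay":0,"az":0,"jaw":0},
  {"tx":0,"ty":0,"tz":0,"ax":0,"ay":0,"az":0,"jaw":255},
  {"tx":0,"ty":0,"tz":0,"ax":0,"ay":0,"az":0,"jaw":255},
  {"tx":0,"ty":0,"tz":0,"ax":0,"ay":0,"az":0,"jaw":255},
  {"tx":0,"ty":0,"tz":0,"ax":0,"ay":0,"az":0,"jaw":255},
  {"tx":0,"ty":0,"tz":0,"ax":0,"ay":0,"az":0,"jaw":255},
])

```text
time: 7.6
tool_pos: [0.4773, 0.0597, 0.0567]
tool_rot: [0.003, 0.857, 0.515, 0.004]
contact_force: [-0.6, -0.2, -1.3]
gripper_width: 0.612
```

```bash
python3 -c "
from h import *
to(.473,.059,.11)
g=manip.grab_frame('scene');cv2.imwrite('pics/j3.png',cv2.resize(cv2.cvtColor(g['color'],cv2.COLOR_RGB2BGR)[150:290,210:370],None,fx=4,fy=4))"
```

```text
t 7.6 pos [0.4773 0.0597 0.0567] yaw 61.99 shift(tool now) [-0.0024 -0.0029 -0.0533] shift(tool after turn) [-0.0026 -0.0035 -0.0533] turn [ 0.58 -0.19 -0.  ] F [-0.64 -0.19 -1.27] w 0.612 j6 0.46
```

View pics/j3.png

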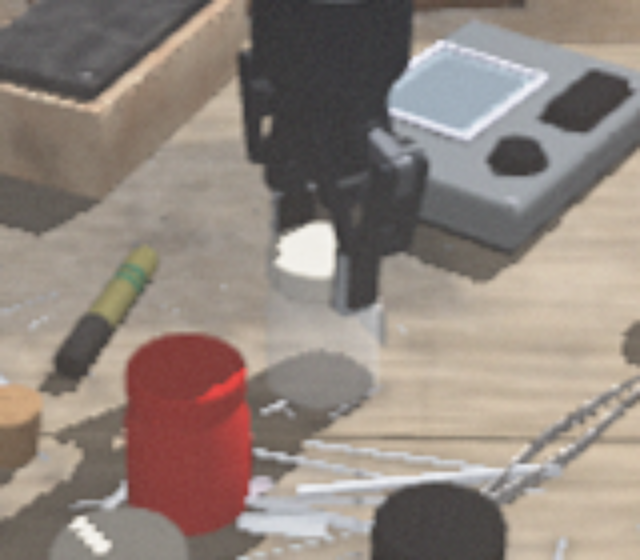

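move_arm([
  {"tx":0,"ty":0,"tz":-0.01,"ax":0.3,"ay":0,"az":0,"jaw":255},
  {"tx":0,"ty":0,"tz":-0.015,"ax":0,"ay":0,"az":0,"jaw":255},
  {"tx":0,"ty":0,"tz":-0.02,"ax":0,"ay":0,"az":0,"jaw":255},
  {"tx":0,"ty":0,"tz":-0.02,"ax":0,"ay":0,"az":0,"jaw":255},
  {"tx":0,"ty":0,"tz":0,"ax":0,"ay":0,"az":0,"jaw":255},
  {"tx":0,"ty":0,"tz":0,"ax":0,"ay":0,"az":0,"jaw":255},
  {"tx":0,"ty":0,"tz":0,"ax":0,"ay":0,"az":0,"jaw":255},
  {"tx":0,"ty":0,"tz":0,"ax":0,"ay":0,"az":0,"jaw":255},
])

```text
time: 8.45
tool_pos: [0.4744, 0.0595, 0.1224]
tool_rot: [-0.001, 0.857, 0.515, -0.0]
contact_force: [0.0, -0.0, -2.0]
gripper_width: 0.609
```

```bash
python3 -c "
from h import *
F=[]
for i in range(8):
  g=manip.grab_frame('scene');F.append(manip.state()['contact_force'])
F=np.array(F);print(F.round(2),F.mean(0));to(.473,.059,.057)
cv2.imwrite('pics/j4.png',cv2.resize(cv2.cvtColor(g['color'],cv2.COLOR_RGB2BGR)[110:290,190:390],None,fx=3,fy=3))"
```

```text
[[ 0.15  0.24 -2.7 ]
 [-1.    0.14 -2.08]
 [-0.02  0.76 -1.55]
 [ 0.2  -0.13 -2.37]
 [ 1.35  0.27 -1.69]
 [-0.37 -0.37 -1.64]
 [ 0.9  -0.27 -1.7 ]
 [-0.06  0.7  -1.78]] [ 0.14301885  0.16731991 -1.93895419]
t 8.85 pos [0.475  0.0595 0.1233] yaw 61.98 shift(tool now) [-0.0015 -0.0015  0.0663] shift(tool after turn) [-0.0014 -0.0015  0.0663] turn [-0.01 -0.08  0.  ] F [-0.06  0.7  -1.78] w 0.616 j6 0.46
```

View pics/j4.png

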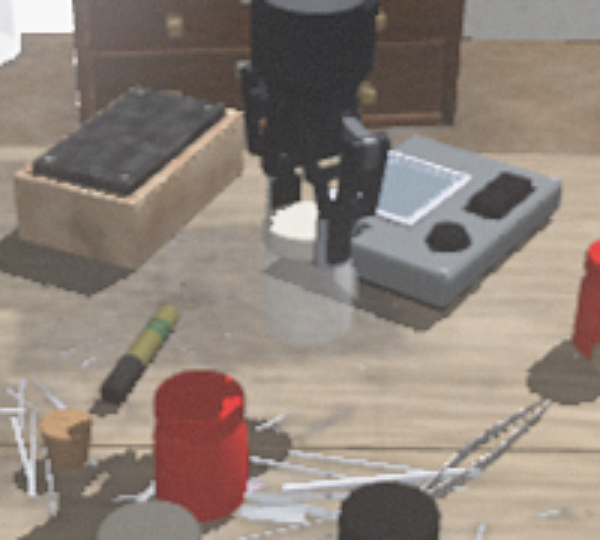

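The jar is lifted 6.6 cm and hangs upright. The mean force of −1.94 N means about 0.2 kg, so this is the lighter one. Setting it back.

move_arm([
  {"tx":0,"ty":0,"tz":0.025,"ax":0,"ay":0,"az":0,"jaw":255},
  {"tx":0,"ty":0,"tz":0.02,"ax":0,"ay":0,"az":0,"jaw":255},
  {"tx":0,"ty":0,"tz":0.008,"ax":0,"ay":0,"az":0,"jaw":255},
  {"tx":0,"ty":0,"tz":0.004,"ax":0,"ay":0,"az":0,"jaw":255},
  {"tx":0,"ty":0,"tz":0.001,"ax":0,"ay":0,"az":0,"jaw":255},
  {"tx":0,"ty":0,"tz":0,"ax":0,"ay":0,"az":0,"jaw":255},
])

```text
time: 9.45
tool_pos: [0.4773, 0.0596, 0.066]
tool_rot: [0.001, 0.857, 0.515, 0.003]
contact_force: [-0.4, -0.5, -1.1]
gripper_width: 0.613
```

```bash
python3 -c "
from h import *
to(.475,.0595,.057)"
```

```text
t 9.45 pos [0.4773 0.0596 0.066 ] yaw 61.99 shift(tool now) [-0.0012 -0.002   0.009 ] shift(tool after turn) [-0.0011 -0.0019  0.009 ] turn [ 0.23 -0.2  -0.  ] F [-0.41 -0.45 -1.14] w 0.613 j6 0.46
```

move_arm([
  {"tx":0,"ty":0,"tz":0.005,"ax":0.2,"ay":-0.2,"az":0,"jaw":255},
  {"tx":0,"ty":0,"tz":0.003,"ax":0,"ay":0,"az":0,"jaw":255},
  {"tx":0,"ty":0,"tz":0.002,"ax":0,"ay":0,"az":0,"jaw":255},
])

```text
time: 9.75
tool_pos: [0.4792, 0.0596, 0.0577]
tool_rot: [0.001, 0.857, 0.515, 0.002]
contact_force: [-0.3, -0.3, -1.7]
gripper_width: 0.61
```

move_arm([
  {"tx":0,"ty":0,"tz":0.002,"ax":0,"ay":0,"az":0,"jaw":255},
  {"tx":0,"ty":0,"tz":0.0005,"ax":0,"ay":0,"az":0,"jaw":255},
])

```text
time: 9.95
tool_pos: [0.4796, 0.0599, 0.0567]
tool_rot: [0.001, 0.857, 0.515, 0.002]
contact_force: [-2.6, 0.8, 2.8]
gripper_width: 0.614
```

move_arm([
  {"tx":0,"ty":0,"tz":0,"ax":0,"ay":0,"az":0,"jaw":120},
  {"tx":0,"ty":0,"tz":0,"ax":0,"ay":0,"az":0,"jaw":0},
  {"tx":0,"ty":0,"tz":0,"ax":0,"ay":0,"az":0,"jaw":0},
  {"tx":0,"ty":0,"tz":0,"ax":0,"ay":0,"az":0,"jaw":0},
  {"tx":0,"ty":0,"tz":0,"ax":0,"ay":0,"az":0,"jaw":0},
  {"tx":0,"ty":0,"tz":-0.02,"ax":0,"ay":0,"az":0,"jaw":0},
  {"tx":0,"ty":0,"tz":-0.03,"ax":0,"ay":0,"az":0,"jaw":0},
  {"tx":0,"ty":0,"tz":-0.04,"ax":0,"ay":0,"az":0,"jaw":0},
  {"tx":0,"ty":0,"tz":-0.04,"ax":0,"ay":0,"az":0,"jaw":0},
  {"tx":0,"ty":0,"tz":0,"ax":0,"ay":0,"az":0,"jaw":0},
])

```text
time: 10.95
tool_pos: [0.4783, 0.0596, 0.1897]
tool_rot: [0.001, 0.857, 0.515, 0.001]
contact_force: [0.4, -0.5, 0.4]
gripper_width: 1.002
```

```bash
python3 -c "
from h import *
to(.434,.292,.16)
g=manip.grab_frame('scene')
cv2.imwrite('pics/j5.png',cv2.resize(cv2.cvtColor(g['color'],cv2.COLOR_RGB2BGR)[130:350,180:400],None,fx=2.6,fy=2.6))"
```

```text
t 10.95 pos [0.4783 0.0596 0.1897] yaw 61.97 shift(tool now) [ 0.1843 -0.1484  0.0295] shift(tool after turn) [ 0.1843 -0.1483  0.0297] turn [ 0.14 -0.06 -0.  ] F [ 0.38 -0.51  0.4 ] w 1.002 j6 0.46
```

View pics/j5.png

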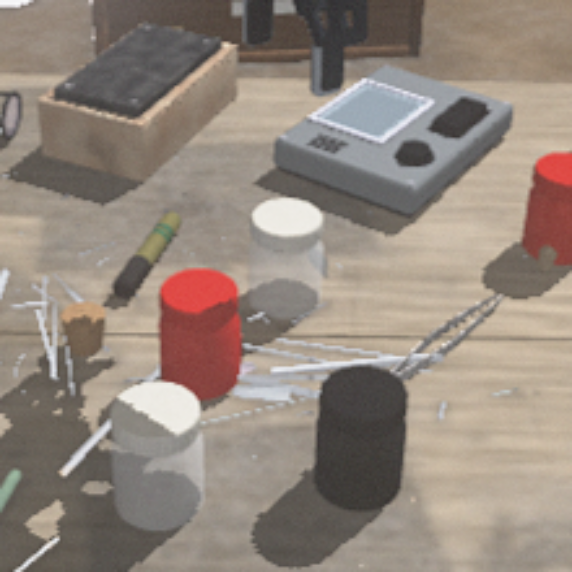

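The light jar stands upright at (286,258) in the crop, back in its place. On to the left jar.

move_arm([
  {"tx":0.031,"ty":-0.025,"tz":0,"ax":0.1,"ay":0,"az":0,"jaw":0},
  {"tx":0.031,"ty":-0.025,"tz":0,"ax":0,"ay":0,"az":0,"jaw":0},
  {"tx":0.031,"ty":-0.025,"tz":0,"ax":0,"ay":0,"az":0,"jaw":0},
  {"tx":0.031,"ty":-0.025,"tz":0,"ax":0,"ay":0,"az":0,"jaw":0},
  {"tx":0.031,"ty":-0.025,"tz":0,"ax":0,"ay":0,"az":0,"jaw":0},
  {"tx":0.02,"ty":-0.016,"tz":0,"ax":0,"ay":0,"az":0,"jaw":0},
  {"tx":0,"ty":0,"tz":0,"ax":0,"ay":0,"az":0,"jaw":0},
])

```text
time: 11.7
tool_pos: [0.4302, 0.2858, 0.1776]
tool_rot: [-0.002, 0.859, 0.512, -0.007]
contact_force: [-0.1, -0.8, -0.4]
gripper_width: 1.0
```

```bash
python3 -c "
from h import *
to(.434,.292,.10)"
```

```text
t 11.7 pos [0.4302 0.2858 0.1776] yaw 61.66 shift(tool now) [0.008  0.0012 0.0776] shift(tool after turn) [0.0073 0.0004 0.0776] turn [-0.57  0.54 -0.  ] F [-0.11 -0.76 -0.41] w 1.0 j6 0.94
```

move_arm([
  {"tx":0.004,"ty":0,"tz":0.02,"ax":-0.5,"ay":0.5,"az":0,"jaw":0},
  {"tx":0.003,"ty":0,"tz":0.025,"ax":0,"ay":0,"az":0,"jaw":0},
  {"tx":0,"ty":0,"tz":0.02,"ax":0,"ay":0,"az":0,"jaw":0},
  {"tx":0,"ty":0,"tz":0,"ax":0,"ay":0,"az":0,"jaw":0},
  {"tx":0,"ty":0,"tz":0,"ax":0,"ay":0,"az":0,"jaw":0},
])

```text
time: 12.2
tool_pos: [0.4311, 0.2891, 0.1056]
tool_rot: [0.0, 0.858, 0.513, -0.004]
contact_force: [0.3, 0.1, 0.3]
gripper_width: 0.998
```

```bash
python3 -c "
from h import *
to(.434,.292,.052)
g=manip.grab_frame('scene')
cv2.imwrite('pics/j6.png',cv2.resize(cv2.cvtColor(g['color'],cv2.COLOR_RGB2BGR)[180:360,150:350],None,fx=3,fy=3))"
```

```text
t 12.2 pos [0.4311 0.2891 0.1056] yaw 61.71 shift(tool now) [0.0043 0.0013 0.0536] shift(tool after turn) [0.0039 0.0011 0.0536] turn [-0.22  0.44 -0.  ] F [0.29 0.13 0.28] w 0.998 j6 0.94
```

View pics/j6.png

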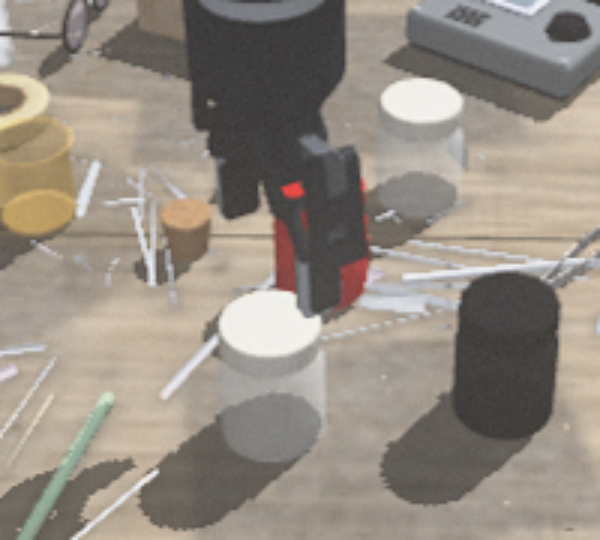

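move_arm([
  {"tx":0.004,"ty":0.001,"tz":0.015,"ax":-0.2,"ay":0.4,"az":0,"jaw":0},
  {"tx":0,"ty":0,"tz":0.02,"ax":0,"ay":0,"az":0,"jaw":0},
  {"tx":0,"ty":0,"tz":0.012,"ax":0,"ay":0,"az":0,"jaw":0},
  {"tx":0,"ty":0,"tz":0.004,"ax":0,"ay":0,"az":0,"jaw":0},
  {"tx":0,"ty":0,"tz":0,"ax":0,"ay":0,"az":0,"jaw":0},
])

```text
time: 12.75
tool_pos: [0.4382, 0.2925, 0.0589]
tool_rot: [0.001, 0.859, 0.512, 0.004]
contact_force: [-0.5, -0.7, 0.2]
gripper_width: 1.002
```

```bash
python3 -c "
from h import *
to(.434,.292,.052)"
```

```text
t 12.75 pos [0.4382 0.2925 0.0589] yaw 61.59 shift(tool now) [-0.0024 -0.0035  0.0069] shift(tool after turn) [-0.0024 -0.0034  0.0069] turn [ 0.33 -0.41 -0.  ] F [-0.52 -0.73  0.22] w 1.002 j6 0.94
```

move_arm([
  {"tx":-0.002,"ty":-0.002,"tz":0.006,"ax":0.3,"ay":-0.4,"az":0,"jaw":0},
  {"tx":0,"ty":-0.001,"tz":0.002,"ax":0,"ay":0,"az":0,"jaw":0},
  {"tx":0,"ty":0,"tz":0,"ax":0,"ay":0,"az":0,"jaw":255},
  {"tx":0,"ty":0,"tz":0,"ax":0,"ay":0,"az":0,"jaw":255},
  {"tx":0,"ty":0,"tz":0,"ax":0,"ay":0,"az":0,"jaw":255},
  {"tx":0,"ty":0,"tz":0,"ax":0,"ay":0,"az":0,"jaw":255},
  {"tx":0,"ty":0,"tz":0,"ax":0,"ay":0,"az":0,"jaw":255},
  {"tx":0,"ty":0,"tz":0,"ax":0,"ay":0,"az":0,"jaw":255},
])

```text
time: 13.55
tool_pos: [0.4358, 0.2932, 0.0537]
tool_rot: [0.0, 0.859, 0.512, 0.002]
contact_force: [-0.9, 0.4, 0.0]
gripper_width: 0.613
```

```bash
python3 -c "
from h import *
to(.434,.292,.052)"
```

```text
t 13.55 pos [0.4358 0.2932 0.0537] yaw 61.61 shift(tool now) [-0.0019 -0.001   0.0017] shift(tool after turn) [-0.0019 -0.001   0.0017] turn [ 0.13 -0.17 -0.  ] F [-0.94  0.4   0.02] w 0.613 j6 0.95
```

move_arm([
  {"tx":0,"ty":0,"tz":-0.01,"ax":0,"ay":0,"az":0,"jaw":255},
  {"tx":0,"ty":0,"tz":-0.02,"ax":0,"ay":0,"az":0,"jaw":255},
  {"tx":0,"ty":0,"tz":-0.03,"ax":0,"ay":0,"az":0,"jaw":255},
  {"tx":0,"ty":0,"tz":-0.03,"ax":0,"ay":0,"az":0,"jaw":255},
  {"tx":0,"ty":0,"tz":-0.03,"ax":0,"ay":0,"az":0,"jaw":255},
  {"tx":0,"ty":0,"tz":-0.02,"ax":0,"ay":0,"az":0,"jaw":255},
  {"tx":0,"ty":0,"tz":0,"ax":0,"ay":0,"az":0,"jaw":255},
  {"tx":0,"ty":0,"tz":0,"ax":0,"ay":0,"az":0,"jaw":255},
])

```text
time: 14.35
tool_pos: [0.4307, 0.2902, 0.193]
tool_rot: [-0.0, 0.859, 0.512, -0.005]
contact_force: [-0.5, 0.5, -5.2]
gripper_width: 0.611
```

```bash
python3 -c "
from h import *
F=[]
for i in range(8):
  g=manip.grab_frame('scene');F.append(manip.state()['contact_force'])
print(np.mean(F,0))
to(.5315,-.196,.19)
cv2.imwrite('pics/j7.png',cv2.cvtColor(g['color'],cv2.COLOR_RGB2BGR))"
```

```text
[-0.03195017 -0.09269273 -4.28646487]
t 14.75 pos [0.4307 0.2903 0.1927] yaw 61.6 shift(tool now) [-0.3798  0.32    0.0043] shift(tool after turn) [-0.3798  0.32    0.0027] turn [-0.34  0.52 -0.  ] F [-0.11 -0.37 -3.54] w 0.613 j6 0.95
```

View pics/j7.png

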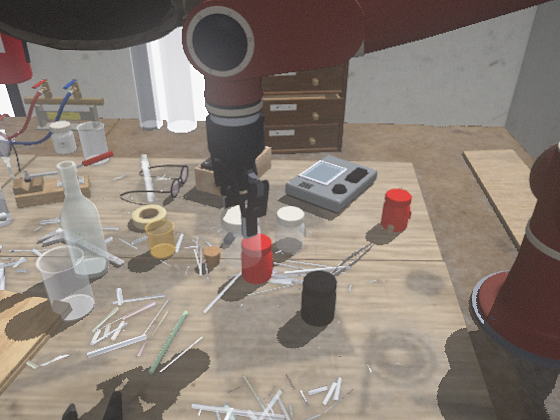

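The left jar reads about 4.29 N, or 0.44 kg, so it is the heavier one. Carrying it to the window.

move_arm([
  {"tx":-0.015,"ty":0.013,"tz":0,"ax":0,"ay":0,"az":0,"jaw":255},
  {"tx":-0.03,"ty":0.025,"tz":0,"ax":0,"ay":0,"az":0,"jaw":255},
  {"tx":-0.03,"ty":0.025,"tz":0,"ax":0,"ay":0,"az":0,"jaw":255},
  {"tx":-0.03,"ty":0.025,"tz":0,"ax":0,"ay":0,"az":0,"jaw":255},
  {"tx":-0.03,"ty":0.025,"tz":0,"ax":0,"ay":0,"az":0,"jaw":255},
  {"tx":-0.03,"ty":0.025,"tz":0,"ax":0,"ay":0,"az":0,"jaw":255},
  {"tx":-0.015,"ty":0.013,"tz":0,"ax":0,"ay":0,"az":0,"jaw":255},
  {"tx":0,"ty":0,"tz":0,"ax":0,"ay":0,"az":0,"jaw":255},
])

```text
time: 15.55
tool_pos: [0.4791, 0.0526, 0.1913]
tool_rot: [-0.0, 0.858, 0.514, -0.006]
contact_force: [0.8, 0.3, -4.9]
gripper_width: 0.612
```

```bash
python3 -c "
from h import *
to(.5315,-.196,.19)"
```

```text
t 15.55 pos [0.4791 0.0526 0.1913] yaw 61.83 shift(tool now) [-0.1944  0.1636  0.0021] shift(tool after turn) [-0.1945  0.1635  0.0013] turn [-0.39  0.57 -0.  ] F [ 0.76  0.32 -4.93] w 0.612 j6 0.45
```

move_arm([
  {"tx":-0.015,"ty":0.013,"tz":0,"ax":-0.4,"ay":0.5,"az":0,"jaw":255},
  {"tx":-0.03,"ty":0.025,"tz":0,"ax":0,"ay":0,"az":0,"jaw":255},
  {"tx":-0.03,"ty":0.025,"tz":0,"ax":0,"ay":0,"az":0,"jaw":255},
  {"tx":-0.03,"ty":0.025,"tz":0,"ax":0,"ay":0,"az":0,"jaw":255},
  {"tx":-0.03,"ty":0.025,"tz":0,"ax":0,"ay":0,"az":0,"jaw":255},
  {"tx":-0.03,"ty":0.025,"tz":0,"ax":0,"ay":0,"az":0,"jaw":255},
  {"tx":-0.015,"ty":0.013,"tz":0,"ax":0,"ay":0,"az":0,"jaw":255},
  {"tx":0,"ty":0,"tz":0,"ax":0,"ay":0,"az":0,"jaw":255},
])

```text
time: 16.35
tool_pos: [0.5295, -0.1804, 0.1887]
tool_rot: [-0.002, 0.856, 0.516, 0.001]
contact_force: [0.3, 0.7, -5.5]
gripper_width: 0.615
```

```bash
python3 -c "
from h import *
to(.5315,-.196,.161)"
```

```text
t 16.35 pos [ 0.5295 -0.1804  0.1887] yaw 62.17 shift(tool now) [-0.013   0.0091  0.0276] shift(tool after turn) [-0.0129  0.009   0.0277] turn [-0.17 -0.19  0.  ] F [ 0.27  0.72 -5.48] w 0.615 j6 0.02
```

move_arm([
  {"tx":-0.007,"ty":0.005,"tz":0.012,"ax":-0.2,"ay":-0.2,"az":0,"jaw":255},
  {"tx":-0.005,"ty":0.003,"tz":0.012,"ax":0,"ay":0,"az":0,"jaw":255},
  {"tx":0,"ty":0,"tz":0,"ax":0,"ay":0,"az":0,"jaw":255},
  {"tx":0,"ty":0,"tz":0,"ax":0,"ay":0,"az":0,"jaw":255},
  {"tx":0,"ty":0,"tz":0,"ax":0,"ay":0,"az":0,"jaw":255},
])

```text
time: 16.85
tool_pos: [0.5302, -0.1912, 0.16]
tool_rot: [-0.002, 0.855, 0.518, -0.001]
contact_force: [-0.2, -0.0, -4.6]
gripper_width: 0.612
```

```bash
python3 -c "
from h import *
to(.5315,-.196,.161)
g=manip.grab_frame('scene');f=manip.grab_frame('top')
im=cv2.resize(cv2.cvtColor(g['color'],cv2.COLOR_RGB2BGR)[90:290,180:420],None,fx=3,fy=3)
th=np.linspace(0,6.28,60)
p=manip.state()['tool_pos']
for z in (p[2]-.054,p[2]-.054+.062):
  for q in proj(g,np.c_[p[0]+.029*np.cos(th),p[1]+.029*np.sin(th),0*th+z]): cv2.circle(im,tuple(((q-[180,90])*3).astype(int)),1,(0,255,0),-1)
cv2.imwrite('pics/f1.png',im)
cv2.imwrite('pics/f2.png',cv2.cvtColor(f['color'],cv2.COLOR_RGB2BGR))
"
```

```text
t 16.85 pos [ 0.5302 -0.1912  0.16  ] yaw 62.39 shift(tool now) [-0.0037  0.0034 -0.001 ] shift(tool after turn) [-0.0037  0.0034 -0.001 ] turn [-0.26 -0.07  0.  ] F [-0.21 -0.01 -4.63] w 0.612 j6 0.0
```

View pics/f1.png

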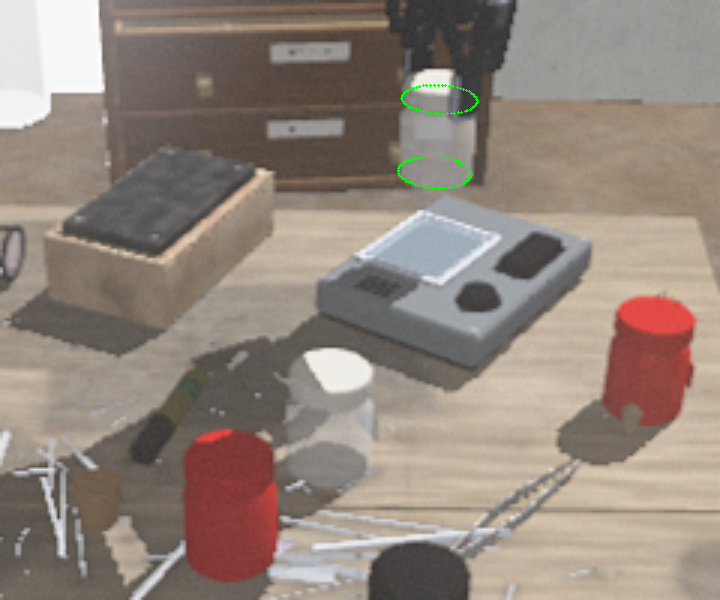

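View pics/f2.png

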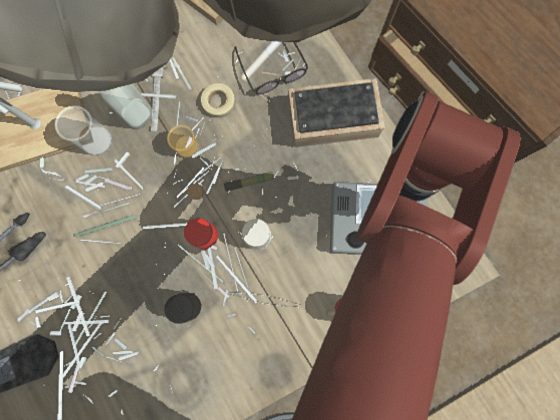

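The held jar matches its predicted outline (scene crop, around (436,140)). The bystanders and the light jar haven't moved. A small trim and settle, then hand in.

move_arm([
  {"tx":-0.003,"ty":0.004,"tz":0,"ax":-0.2,"ay":0,"az":0,"jaw":255},
  {"tx":0,"ty":0,"tz":0,"ax":0,"ay":0,"az":0,"jaw":255},
  {"tx":0,"ty":0,"tz":0,"ax":0,"ay":0,"az":0,"jaw":255},
  {"tx":0,"ty":0,"tz":0,"ax":0,"ay":0,"az":0,"jaw":255},
  {"tx":0,"ty":0,"tz":0,"ax":0,"ay":0,"az":0,"jaw":255},
])

```text
time: 17.45
tool_pos: [0.5337, -0.1964, 0.1623]
tool_rot: [0.001, 0.855, 0.518, 0.001]
contact_force: [-1.0, 0.2, -4.8]
gripper_width: 0.618
```

```bash
python3 -c "
from h import *
to(.5325,-.195,.161)
print(np.abs(manip.state()['joint_vel']).max())
f=manip.grab_frame('top')
print('light jar',ray(f,(256.5,233),.078))
to(.5325,-.195,.161)
print(manip.job_done())"
```

```text
t 17.45 pos [ 0.5337 -0.1964  0.1623] yaw 62.41 shift(tool now) [ 0.0006 -0.0017  0.0013] shift(tool after turn) [ 0.0006 -0.0017  0.0013] turn [ 0.19 -0.07 -0.  ] F [-0.97  0.23 -4.77] w 0.618 j6 -0.0
0.001857246868516757
light jar [0.47467677 0.05834214 0.078     ]
t 17.5 pos [ 0.5337 -0.1964  0.1623] yaw 62.41 shift(tool now) [ 0.0006 -0.0017  0.0013] shift(tool after turn) [ 0.0006 -0.0017  0.0013] turn [ 0.19 -0.07 -0.  ] F [-0.39 -0.57 -5.65] w 0.613 j6 -0.0
the job is handed in; nothing more can be done
None
```

The job is handed in at 17.5 s, with no verdict reported. The terminal was woken and the heavier jar is held over its window.

- **Keys:** I pressed the round key, then the bar key, each to a tool-tip height of about 40 mm, which is fully down. The wrist force peaked at about 41 N on the round key and 30 N on the bar key.
- **Jars:** The right jar weighed about 0.20 kg when lifted 6.6 cm, so it is the lighter one. It stands upright within a few mm of its start and is let go. The left jar weighed about 0.44 kg when lifted about 14 cm, so it is the heavier one.
- **Final hold:** The heavier jar is upright and still, with joint speeds under 0.002 rad/s. It is about 2 mm from my estimate of the window centre, with its underside about 7 cm above the glass.
- **Bystanders:** The last pictures show the cork, amber jar and marker where they were, by eye only.
- **Disagreement:** The two cameras differed by up to about 10 mm on the window centre (the scene-camera reading was rough) and up to 7 mm on the keys. I relied mainly on the top camera, and the window difference is inside the 30 mm tolerance.

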